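# Bring the spoon jar round to the ramekin and hold the spice carousel

## Task

Turn the spice carousel by the wooden grip on top until the jar with the spoon in its lid squarely faces the ramekin on the chopping board, and finish still gripping it there, holding the carousel still so that I can spoon some out with my free hand. Keep all the jars standing in their places, and leave the ramekin, the spatula, the turner and the closed tin alone.

Things in the scene. Friction and masses are not known exactly. Their poses are not given: they have to be found in the camera images.
- carousel_base: round foot of the spice carousel, 144 mm across, fixed to the counter; origin: centre of its underside on the counter, on the carousel's upright axis of rotation. Its own -x axis points straight at the ramekin.
- carousel (a joint): turn of the revolving part about the upright axis, rad, 0 at the start, growing anticlockwise seen from above; no end stops, light bearing friction, it stays where it is left. The revolving part: a wooden tray 224 mm across (its top 31 mm above the counter), a steel guard wire round it at 61 mm height, six wire dividers, a thin centre post (11 mm thick) and the wooden grip on the post.
- grip: flat wooden grip fixed on the top of the carousel's post, turning with the tray: 66 mm long (own x axis), 14 mm thick (own y axis), 40 mm tall (own z axis, up). Origin: centre of its underside, 192 mm above the counter, on the axis of rotation. It is the highest part of the carousel; there is free space round it above the jars and above the spoon.
- grip_mid (a point): centre of the wooden grip, 212 mm above the counter, on the axis of rotation; axes as the grip's: x along its 66 mm length, y across its 14 mm thickness.
- spoon_jar_mid (a point): the spoon jar: the one jar of the six with the handle of a white ceramic spoon sticking up and out of its lid (handle 8 mm thick with a flat 19 mm wide end, reaching about 60 mm above the lid and 54 mm out from the jar's axis along the jar's own x). White stoneware, wooden lid, 53 mm across, 84 mm tall, 0.2 kg. Point: centre of the jar, half-way up (42 mm above the tray). It stands loose in its own sector of the tray, its axis 74 mm from the carousel's axis.
- ramekin_mid (a point): white fluted ceramic ramekin, 82 mm across, 44 mm tall, loose on the chopping board; point: its centre, half-way up (22 mm above the board). 195 to 240 mm from the carousel's axis.
- jar_a_mid (a point): one of the five plain jars of the carousel (same jar, flat wooden lid, no spoon), 53 mm across, 84 mm tall, loose in its sector of the tray; point: its centre, half-way up.
- jar_b_mid (a point): one of the five plain jars of the carousel (same jar, flat wooden lid, no spoon), 53 mm across, 84 mm tall, loose in its sector of the tray; point: its centre, half-way up.
- jar_c_mid (a point): one of the five plain jars of the carousel (same jar, flat wooden lid, no spoon), 53 mm across, 84 mm tall, loose in its sector of the tray; point: its centre, half-way up.
- jar_d_mid (a point): one of the five plain jars of the carousel (same jar, flat wooden lid, no spoon), 53 mm across, 84 mm tall, loose in its sector of the tray; point: its centre, half-way up.
- jar_e_mid (a point): one of the five plain jars of the carousel (same jar, flat wooden lid, no spoon), 53 mm across, 84 mm tall, loose in its sector of the tray; point: its centre, half-way up.
- board: wooden chopping board, 260 x 400 x 20 mm, fixed, lying flat; origin: centre of its underside.
- spatula_mid (a point): silicone spatula, 243 mm long along its x, 55 mm wide head, lying flat and loose on the board; point: middle of its length, half-way up.
- turner_mid (a point): steel dosa turner with a black handle, 245 mm long along its x, 78 mm wide blade, lying flat and loose on the board; point: middle of its length.
- tin_lid (a joint): hinged lid of the round steel spice tin (104 mm across, 85 mm tall, fixed, beside the board): 0 shut, rad, growing as it lifts.
There are look-alikes about, which are no part of the job. Several things look just like the part that bears tin_lid: the one meant starts nearest to the robot's base.

How it is judged:
By the outcome, as a careful person would: the job done as asked, in the order asked, and still so for the second after the job is handed in, while the arm keeps its last pose, push and grip.
It also fails if it takes over 61 s, if anything falls off the work surface, if the arm or the gripper's body presses on something with over 40 N, if the wrist force passes 120 N, or if a joint passes its speed limit or range.

## Robot

A 7-joint arm with a two-finger parallel gripper is mounted at the origin on the work surface. World frame = base frame: x ahead of the robot, y to its left, z up, the work surface at z = 0. Lengths are in mm, angles in rad, forces in N, time in s.
With the tool pointing down it reaches from about 400 to 850 mm from the base axis. Payload 4.4 kg.
Tool frame: the origin (TCP) lies between the finger pads; the fingertips stand 14 mm ahead of it and the grasp point (between the pads) lies 5 mm behind it; z points along the fingers, y is the direction in which the jaws open and shut (so a half turn about z gives the same grasp; the last joint's range is limited). The gripper opens to 94 mm and grips with 3 to 60 N. Pads are 16 mm wide; open, the fingers measure 119 mm over their backs; the gripper's body (75 mm by 177 mm) begins 78 mm behind the grasp point.
Start: joints at [1.227, 0.628, 0.038, 1.517, -0.027, 0.996, -0.02], TCP at [178.284, -625.086, 219.478] pointing down, gripper open.
Joint ranges: [-3.06, 3.06], [-0.37, 2.12], [-1.25, 1.32], [0.18, 2.47], [-1.1, 4.24], [0.23, 1.98], [-2.94, 2.94]. Speed limits (rad/s): [2.57, 2.57, 3.14, 3.14, 3.14, 3.14, 3.14].

## Interface

Orientations are given as a rotation vector (axis times angle).
In Python, from workcell import env, cams gives the robot as it stands.
- The arm moves only by the tool arm_command, never from a script. Its argument "targets" is text: rows parted by semicolons, each of 6 numbers parted by spaces: the shift along the tool's x, y, z each as a share of 0.025 m, from -1 to 1, then the turn, a rotation vector about the tool's x, y, z each as a share of 0.12 rad, from -1 to 1. A call has 1 to 5 rows; each row shifts and turns the commanded pose from where the row before left it, along the tool's axes as they then stand; what a row does not reach is not made up. A row lasts 1/12 s, in which the tool goes at most 41.7 mm and 7.16 degrees, less where a joint would pass 70% of its speed; a pose out of reach is approached as far as the arm can. A call with a number of a shift or a turn outside -1 to 1 is refused whole. A call with a gripper value outside its range is refused whole. "claw" is the opening in per cent of the stroke, from 0 (shut) to 100 (fully open), set as the call begins (left out, the last holds). The fingers move at their own pace and stop on an object; "newtons" is the grip in N (left out, the last holds). Time passes only in rows, so rows that do not move let the fingers close. It gives the time, the measured TCP pose, the force and the opening at its end, in the units of the state.
- env.state(): the state, without advancing time (a new reading comes with each control period).
- cams.read_camera(name): name is "scene" or "top"; returns the picture (400x640x3 uint8, blue, green, red); there is no depth.
- cams.camera_info(name): a dict with "camera_matrix" (3x3 intrinsics, pixels), "distortion" ([k1, k2, p1, p2, k3] as OpenCV has them; the pictures are not rectified), "R" (3x3) and "t" (3): a world point X has camera coordinates R X + t. Camera axes: x right, y down, z forward; pixel columns grow to the right and rows downward; lengths in mm; the calibration is good to about 2 mm. A picture is of the moment at which its call begins. camera_info takes no time and is no camera call.
- env.job_done(): hands the job in, once; it reports no verdict.
The state is a dict: "clock": time; "joint_pos": joint angles; "qd": joint speeds; "effort": joint torques, N m; "tcp_pos": TCP position; "ee_rot": TCP orientation; "ft_force": force on the tool from outside, world axes, zero at the start; "ft_torque": the same for the moment, N m; "finger_gap": finger opening in mm.
Only numpy, scipy, OpenCV 4.12 (cv2) and the standard library are available. Lean on these libraries where they do the work, as an engineer would, in place of code of your own. Each camera call takes 0.05 s, during which the arm holds its last target.

## Working session

There is one attempt and no reset: what is moved stays moved. The work goes in short steps, Python scripts to look and compute and a tool call to move; the robot and the scene stay as the last step left them, time stands still between calls to the robot, and variables do not carry over. Pictures are saved under pics/ and viewed, and the job is handed in when it is done.

Besides the shell and the picture viewer there is one more tool, called after ">>>" as name(argument=value, ...), one argument or row to a line, values as JSON. arm_command: Moves the arm, as the interface text tells. Shift numbers are shares of 0.025 m and turn numbers shares of 0.12 rad, none past 1 either way. Its arguments: {"type":"object","properties":{"targets":{"type":"string"},"claw":{"type":"number"},"newtons":{"type":"number"}},"required":["targets"]}

```bash
ls; mkdir -p pics
python3 - <<'E'
from workcell import env,cams
import cv2
for n in("scene","top"):
    im=cams.read_camera(n); cv2.imwrite(f"pics/{n}0.png",im)
    i=cams.camera_info(n); print(n,i)
print(env.state())
E
```

```text
pics
scene {'camera_matrix': array([[386.8200171 ,   0.        , 319.16157317],
       [  0.        , 386.8200171 , 194.37935215],
       [  0.        ,   0.        ,   1.        ]]), 'distortion': array([-0.05083507,  0.        ,  0.        ,  0.        ,  0.        ]), 'R': array([[-0.13498259,  0.99077492, -0.01203156],
       [ 0.69215999,  0.08559676, -0.71665036],
       [-0.70900934, -0.10506309, -0.69732883]]), 't': array([  49.76576265, -329.63998014, 1711.42098672])}
top {'camera_matrix': array([[509.51806109,   0.        , 322.32187726],
       [  0.        , 509.51806109, 190.19068218],
       [  0.        ,   0.        ,   1.        ]]), 'distortion': array([-0.10212931,  0.        ,  0.        ,  0.        ,  0.        ]), 'R': array([[-0.00835136, -0.99961408, -0.02649429],
       [-0.99426985,  0.01112464, -0.10631889],
       [ 0.1065726 ,  0.02545457, -0.99397905]]), 't': array([  45.64317544,  625.68750027, 1385.29649946])}
{'clock': 0.1, 'joint_pos': array([ 1.22723379,  0.62917814,  0.03845317,  1.51826996, -0.02700048,
        0.99631087, -0.01999341]), 'qd': array([-0.00040238, -0.00177909,  0.00041209, -0.00152124,  0.00122983,
       -0.00193514, -0.00118318]), 'effort': array([ 1.86214696e-03, -5.50791693e+01,  1.14743683e+00, -1.87117052e+01,
       -5.20394684e-02,  1.92566524e-02,  2.26738530e-05]), 'tcp_pos': array([ 178.09983277, -624.52463779,  218.69451835]), 'ee_rot': array([-3.10972965e+00, -4.34680685e-01,  3.84847061e-04]), 'ft_force': array([0.79094112, 0.72737144, 0.71922788]), 'ft_torque': array([-0.03321143, -0.00532682,  0.01629902]), 'finger_gap': 94.01341191432923}
```

View pics/scene0.png

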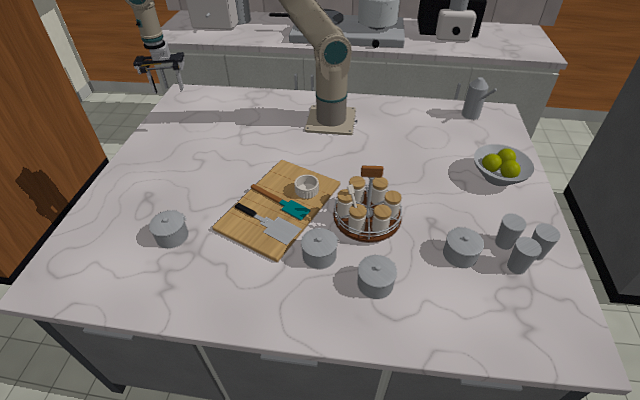

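View pics/top0.png

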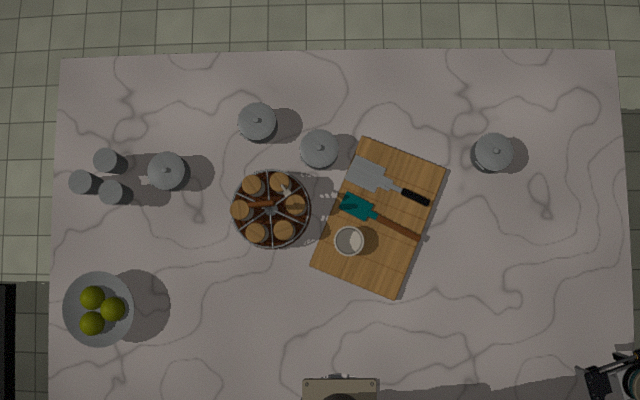

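Run:
```python
import cv2,numpy as np
a=cv2.imread("pics/top0.png")[160:270,215:385]; b=cv2.imread("pics/scene0.png")[150:250,290:420]
a=cv2.resize(a,None,fx=4.7,fy=4.7,interpolation=cv2.INTER_CUBIC);b=cv2.resize(b,None,fx=6,fy=6,interpolation=cv2.INTER_CUBIC)
cv2.imwrite("pics/top0c.png",a);cv2.imwrite("pics/scene0c.png",b)
```

```text
(no output)
```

View pics/top0c.png

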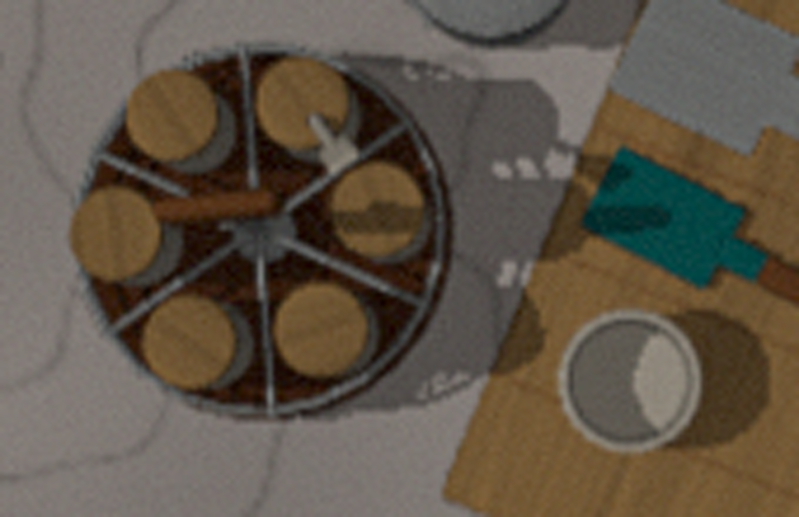

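View pics/scene0c.png

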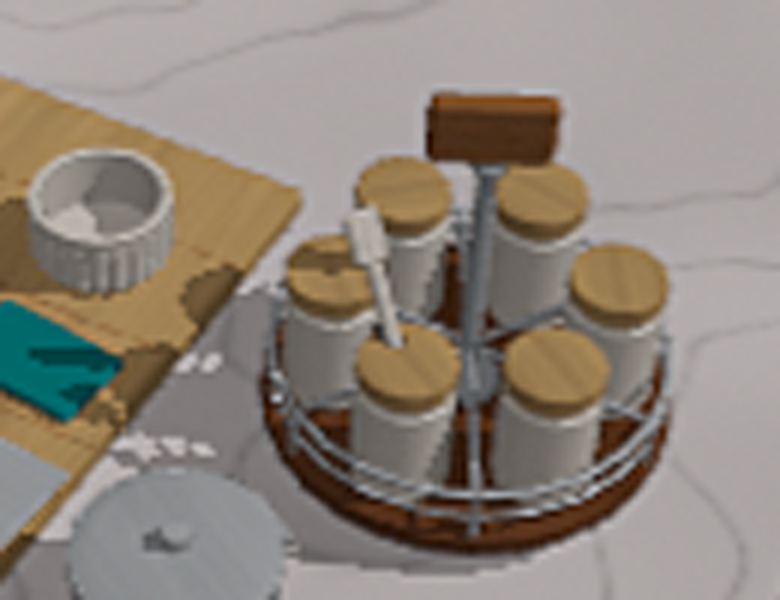

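```bash
cat > h.py <<'E'
import cv2,numpy as np
from workcell import env,cams
def ray(n,px,z):
    i=cams.camera_info(n);K=i["camera_matrix"];d=i["distortion"];R=i["R"];t=i["t"]
    u=cv2.undistortPoints(np.array(px,float).reshape(-1,1,2),K,d).reshape(-1,2)
    D=np.c_[u,np.ones(len(u))]@R; C=-R.T@t
    return C+D*((z-C[2])/D[:,2])[:,None]
def proj(n,X):
    i=cams.camera_info(n)
    return cv2.projectPoints(np.array(X,float).reshape(-1,1,3),cv2.Rodrigues(i["R"])[0],i["t"],i["camera_matrix"],i["distortion"])[0].reshape(-1,2)
E
python3 - <<'E'
from h import *
top=cv2.imread("pics/top0.png"); hsv=cv2.cvtColor(top,cv2.COLOR_BGR2HSV)
for p in [(252,186),(279,180),(295,204),(240,209),(256,232),(283,230),(262,204),(250,205),(348,241),(335,235),(300,222)]: print(p,hsv[p[1],p[0]],end=' ')
sub=top[160:270,215:385]
g=cv2.cvtColor(cv2.resize(sub,None,fx=4,fy=4,interpolation=cv2.INTER_CUBIC),cv2.COLOR_BGR2GRAY)
g=cv2.GaussianBlur(g,(0,0),2)
c=cv2.HoughCircles(g,cv2.HOUGH_GRADIENT,1,50,param1=80,param2=18,minRadius=32,maxRadius=70)[0]
for x,y,r in c: print((x/4+215-.375,y/4+160-.375,r/4))
E
```

```text
(252, 186) [ 17 150 100] (279, 180) [ 17 138 105] (295, 204) [ 17 170  63] (240, 209) [ 17 144 101] (256, 232) [ 16 138 105] (283, 230) [ 18 148 107] (262, 204) [ 12 172  83] (250, 205) [ 12 157  86] (348, 241) [28 34 89] (335, 235) [ 18  34 136] (300, 222) [70 15 51] (np.float32(348.5), np.float32(240.5), np.float32(13.25))
(np.float32(282.5), np.float32(229.75), np.float32(10.0))
(np.float32(296.5), np.float32(206.75), np.float32(14.575))
(np.float32(239.0), np.float32(208.75), np.float32(9.475))
(np.float32(279.5), np.float32(181.0), np.float32(10.675))
(np.float32(256.75), np.float32(232.0), np.float32(11.75))
(np.float32(251.25), np.float32(183.25), np.float32(15.925))
```

Run:
```python
from h import *
from scipy.optimize import least_squares
top=cv2.imread("pics/top0.png"); sub=cv2.resize(top[160:270,215:385],None,fx=4,fy=4,interpolation=cv2.INTER_CUBIC)
hsv=cv2.cvtColor(sub,cv2.COLOR_BGR2HSV)
m=cv2.inRange(hsv,(14,95,48),(22,255,255)); m=cv2.morphologyEx(m,cv2.MORPH_OPEN,np.ones((13,13)))
m=cv2.morphologyEx(m,cv2.MORPH_CLOSE,np.ones((9,9)))
vis=sub.copy();P=[]
for c in cv2.findContours(m,0,1)[0]:
    if 600<cv2.contourArea(c)<3500:
        (x,y),r=cv2.minEnclosingCircle(cv2.convexHull(c)); (ex,ey),ax,an=cv2.fitEllipse(cv2.convexHull(c))
        p=(ex/4+215-.375,ey/4+160-.375);print(np.round(p,2),r/4,np.round(ax,1),cv2.contourArea(c));P.append(p)
        cv2.ellipse(vis,((ex,ey),ax,an),(0,0,255),1)
P=np.array(P);W=ray("top",P,115)[:,:2]
f=least_squares(lambda q:np.hypot(*(W-q).T)-74,W.mean(0),loss='soft_l1')
print(np.round(W,1),f.x,f.fun)
d=W-f.x;print(np.round(np.degrees(np.arctan2(d[:,1],d[:,0])),1))
# ramekin
rm=ray("top",[(348.5,240.5)],64)[0];print("ram",rm,np.hypot(*(rm[:2]-f.x)),np.degrees(np.arctan2(*(rm[:2]-f.x)[::-1])))
# grip
g=cv2.inRange(hsv,(8,120,60),(13,255,255));g=cv2.morphologyEx(g,cv2.MORPH_OPEN,np.ones((7,7)))
cs=sorted(cv2.findContours(g,0,1)[0],key=cv2.contourArea)[-3:]
for c in cs:
    (x,y),s,a=cv2.minAreaRect(c);print("grip",x/4+215-.375,y/4+160-.375,np.array(s)/4,a,cv2.contourArea(c))
    cv2.drawContours(vis,[c],-1,(0,255,0),1)
print(proj("top",[[*f.x,z] for z in (0,31,192,232)]),proj("scene",[[*f.x,z] for z in (31,192,212,232)]))
cv2.imwrite("pics/v1.png",vis)
```

```text
[381.34 162.17] 7.044526100158691 [26.9 80.6] 867.0
[[ 690.  -118.9]] [ 742.32241806 -171.18432572] [1.52246083e-06]
[135.]
ram [485.61727852 -30.73390436  64.        ] 292.61553193190736 151.31572155780668
grip 251.5 204.5 [2.75 4.25] 90.0 125.5
grip 378.19117736816406 217.48529815673828 [2.84979343 5.39641762] 14.03624439239502 147.5
grip 382.625 219.25 [4.75 3.  ] 90.0 162.0
[[395.60027279 150.41774804]
 [396.87758248 148.39443231]
 [404.49340786 136.32326871]
 [406.68775554 132.84285115]] [[247.18214116 242.48155322]
 [238.89967434 205.9001749 ]
 [237.75353057 200.81005237]
 [236.57836335 195.58390157]]
```

View pics/v1.png

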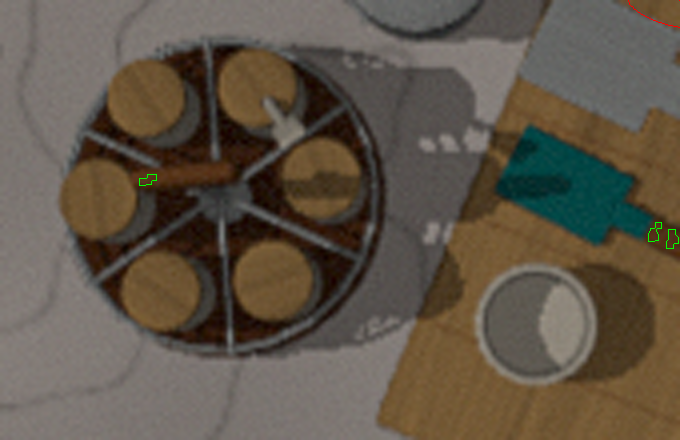

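```bash
cat > meas.py <<'E'
from h import *
from scipy.optimize import least_squares
def lids(top,tag,y0=160,x0=215):
    sub=cv2.resize(top[y0:y0+110,x0:x0+170],None,fx=4,fy=4,interpolation=cv2.INTER_CUBIC)
    sm=cv2.bilateralFilter(cv2.GaussianBlur(sub,(0,0),3),9,30,9)
    hsv=cv2.cvtColor(sm,cv2.COLOR_BGR2HSV)
    m=cv2.inRange(hsv,(13,80,78),(24,255,255)); m[:,400:]=0
    m=cv2.morphologyEx(m,cv2.MORPH_OPEN,cv2.getStructuringElement(2,(25,25)))
    vis=sub.copy();P=[]
    for c in cv2.findContours(m,0,1)[0]:
        (ex,ey),ax,an=cv2.fitEllipse(cv2.convexHull(c))
        P.append((ex/4+x0-.375,ey/4+y0-.375)); print(np.round(P[-1],2),np.round(np.array(ax)/4,1))
        cv2.ellipse(vis,((ex,ey),ax,an),(0,0,255),1)
    cv2.imwrite(f"pics/{tag}.png",vis)
    return np.array(P),sm,vis
E
python3 - <<'E'
from meas import *
P,sm,vis=lids(cv2.imread("pics/top0.png"),"v2")
W=ray("top",P,115)[:,:2]
f=least_squares(lambda q:np.hypot(*(W-q).T)-74,W.mean(0),loss='soft_l1')
d=W-f.x;print(np.round(W,1),f.x,np.round(f.fun,1),np.round(np.degrees(np.arctan2(d[:,1],d[:,0])),1))
rm=ray("top",[(348.5,240.5)],64)[0];print("ram",rm,np.hypot(*(rm[:2]-f.x)),np.degrees(np.arctan2(*(rm[:2]-f.x)[::-1])))
print(proj("top",[[*f.x,z] for z in (0,31,192,232)]),proj("scene",[[*f.x,z] for z in (31,192,212,232)]))
E
```

```text
[254.44 232.28] [19.5 20.1]
[282.68 229.53] [19.4 19.7]
[239.12 209.21] [19.3 19.9]
[294.28 200.37] [11.8 18.7]
[250.88 184.06] [18.9 19.6]
[278.51 181.36] [19.  19.7]
[[508.6 216.2]
 [515.2 141.9]
 [569.5 257.1]
 [591.4 111.3]
 [635.8 226.3]
 [642.1 152.9]] [575.33253788 183.74516494] [ 0.2 -0.8 -0.4  0.2 -0.  -0.4] [ 154.1 -145.2   94.6  -77.5   35.1  -24.8]
ram [485.61727852 -30.73390436  64.        ] 232.4867715193647 -112.69925453835245
[[272.23223064 209.72206982]
 [270.85366247 208.96405382]
 [262.61492843 204.43199652]
 [260.23476723 203.12207393]] [[366.23505598 213.38653356]
 [370.17257116 176.47826387]
 [370.71215719 171.38652088]
 [371.26408372 166.16971844]]
```

View pics/v2.png

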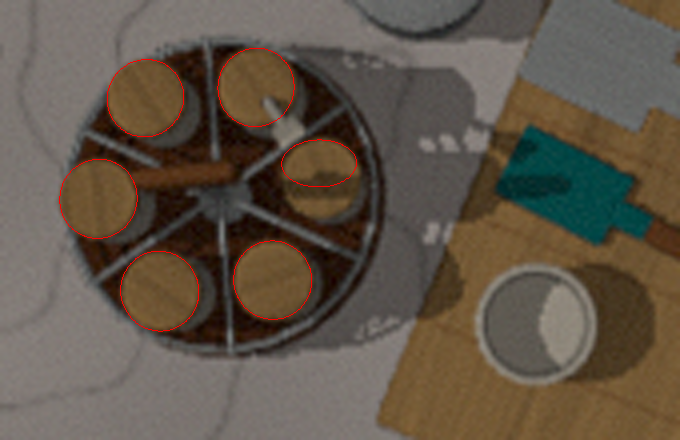

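```bash
cat >> meas.py <<'E'
def grip(sm,vis,tag,y0=160,x0=215,z=231):
    hsv=cv2.cvtColor(sm,cv2.COLOR_BGR2HSV)
    g=cv2.inRange(hsv,(6,100,62),(13,255,255)); g[:,320:]=0
    g=cv2.morphologyEx(g,cv2.MORPH_OPEN,np.ones((7,7)))
    c=max(cv2.findContours(g,0,1)[0],key=cv2.contourArea)
    (x,y),s,a=cv2.minAreaRect(c); b=cv2.boxPoints(((x,y),s,a))
    vx,vy,cx,cy=cv2.fitLine(c.astype(np.float32),cv2.DIST_L2,0,.01,.01).ravel()
    q=np.array([(x,y),(cx-40*vx,cy-40*vy),(cx+40*vx,cy+40*vy),*b])/4+[x0-.375,y0-.375]
    W=ray("top",q,z); d=W[2]-W[1]
    cv2.drawContours(vis,[c],-1,(0,255,0),1);cv2.imwrite(f"pics/{tag}.png",vis)
    print("grip c",W[0],"size",np.array(s)/4,"len bearing",np.degrees(np.arctan2(d[1],d[0]))); print(np.round(W[3:,:2],1))
E
python3 - <<'E'
from meas import *
P,sm,vis=lids(cv2.imread("pics/top0.png"),"v3"); grip(sm,vis,"v3")
hs=cv2.cvtColor(sm,cv2.COLOR_BGR2HSV);print(hs[176,130:245:8],hs[160:190:3,200])
E
```

```text
[254.44 232.28] [19.5 20.1]
[282.68 229.53] [19.4 19.7]
[239.12 209.21] [19.3 19.9]
[294.28 200.37] [11.8 18.7]
[250.88 184.06] [18.9 19.6]
[278.51 181.36] [19.  19.7]
grip c [575.92509021 184.07606766 231.        ] size [ 5.40162182 24.18987274] len bearing -86.13093046178278
[[580.2 213.8]
 [584.6 155.6]
 [571.6 154.4]
 [567.2 212.6]]
[[ 14 158  87]
 [ 13 180  85]
 [ 13 177  85]
 [ 13 180  85]
 [ 13 180  85]
 [ 14 184  83]
 [ 13 176  84]
 [ 13 183  82]
 [ 13 183  81]
 [ 13 179  80]
 [ 13 183  78]
 [ 13 185  76]
 [ 13 181  69]
 [ 13 187  49]
 [ 16  57  58]] [[ 12 195  51]
 [ 13 188  61]
 [ 13 178  73]
 [ 13 176  81]
 [ 13 176  84]
 [ 13 180  82]
 [ 14 180  75]
 [ 13 177  65]
 [ 13 148  55]
 [ 13  95  51]]
```

View pics/v3.png

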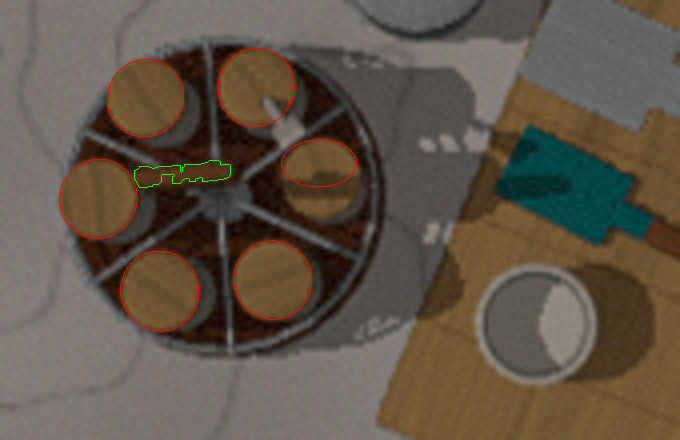

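>>> arm_command(
  targets="0 0 -1 0 0 -1;0 0 -1 0 0 -1;0 0 -1 0 0 -1;0 0 -0.6 0 0 -1;0 0 0 0 0 -1",
  claw=60,
  newtons=30,
)

```text
clock: 0.52
tcp_pos: [178.8, -626.8, 313.2]
ee_rot: [2.834, 1.34, -0.001]
ft_force: [0.4, -1.1, 0.1]
finger_gap: 64.1
```

>>> arm_command(
  targets="0 0 0 0 0 -1;0 0 0 0 0 -1;0 0 0 0 0 -1;0 0 0 0 0 -1;0 0 0 0 0 -1",
)

```text
clock: 0.93
tcp_pos: [178.1, -624.8, 309.0]
ee_rot: [-2.315, -2.122, -0.001]
ft_force: [0.4, 0.4, -0.3]
finger_gap: 56.4
```

>>> arm_command(
  targets="0 0 0 0 0 -1;0 0 0 0 0 -0.34;0 0 0 0 0 0",
)

```text
clock: 1.18
tcp_pos: [178.0, -624.8, 308.9]
ee_rot: [-2.143, -2.296, -0.001]
ft_force: [1.3, -0.3, -0.6]
finger_gap: 56.3
```

```bash
cat > st.py <<'E'
from h import *
from scipy.spatial.transform import Rotation as R
def st(target=None):
    s=env.state();M=R.from_rotvec(s["ee_rot"]).as_matrix()
    print("t",s["clock"],"tcp",np.round(s["tcp_pos"],1),"y bearing",np.degrees(np.arctan2(M[1,1],M[0,1])).round(2),"tilt",np.degrees(np.arccos(-M[2,2])).round(2),"gap",round(s["finger_gap"],1),"F",np.round(s["ft_force"],1),"T",np.round(s["ft_torque"],2),"q",np.round(s["joint_pos"],2))
    print("M z",np.round(M[:,2],4))
    if target is not None: print("tool shift /25:",np.round(M.T@(np.array(target)-s["tcp_pos"])/25,2))
E
python3 -c "from st import *; st([575.5,184.2,300])"
```

```text
t 1.1833 tcp [ 178.  -624.8  308.9] y bearing 3.93 tilt 0.07 gap 56.3 F [ 1.3 -0.3 -0.6] T [-0.05 -0.09  0.01] q [ 1.43  0.57 -0.31  1.39  0.18  1.21  1.17]
M z [-1.0e-04  1.2e-03 -1.0e+00]
tool shift /25: [31.2  18.08  0.39]
```

>>> arm_command(
  targets="0.9 0.52 0 0 0 0;0.9 0.52 0 0 0 0;0.9 0.52 0 0 0 0;0.9 0.52 0 0 0 0;0.9 0.52 0 0 0 0",
)

```text
clock: 1.6
tcp_pos: [235.8, -507.1, 309.2]
ee_rot: [-2.147, -2.293, -0.0]
ft_force: [-0.6, 0.1, 0.6]
finger_gap: 56.7
```

>>> arm_command(
  targets="0.9 0.52 0 0 0 0;0.9 0.52 0 0 0 0;0.9 0.52 0 0 0 0;0.9 0.52 0 0 0 0;0.9 0.52 0 0 0 0",
)

```text
clock: 2.02
tcp_pos: [293.0, -390.5, 309.4]
ee_rot: [-2.147, -2.293, -0.0]
ft_force: [0.9, 0.3, -0.0]
finger_gap: 56.6
```

>>> arm_command(
  targets="0.9 0.52 0 0 0 0;0.9 0.52 0 0 0 0;0.9 0.52 0 0 0 0;0.9 0.52 0 0 0 0;0.9 0.52 0 0 0 0",
)

```text
clock: 2.43
tcp_pos: [350.2, -273.9, 309.5]
ee_rot: [-2.147, -2.293, 0.0]
ft_force: [-0.4, -0.4, 0.5]
finger_gap: 56.6
```

>>> arm_command(
  targets="0.9 0.52 0 0 0 0;0.9 0.52 0 0 0 0;0.9 0.52 0 0 0 0;0.9 0.52 0 0 0 0;0.9 0.52 0 0 0 0",
)

```text
clock: 2.85
tcp_pos: [407.4, -157.3, 309.5]
ee_rot: [2.147, 2.293, -0.0]
ft_force: [0.5, 0.7, 0.2]
finger_gap: 56.3
```

```bash
python3 -c "from st import *; st([575.5,184.2,300])"
```

```text
t 2.85 tcp [ 407.4 -157.3  309.5] y bearing 3.77 tilt 0.01 gap 56.3 F [0.5 0.7 0.2] T [-0.02 -0.1   0.01] q [ 0.72  0.24 -0.52  1.94  0.14  1.    0.2 ]
M z [-0.e+00 -1.e-04 -1.e+00]
tool shift /25: [13.19  7.61  0.38]
```

>>> arm_command(
  targets="0.95 0.55 0 0 0 0;0.95 0.55 0 0 0 0;0.95 0.55 0 0 0 0;0.95 0.55 0 0 0 0;0.95 0.55 0 0 0 0",
)

```text
clock: 3.27
tcp_pos: [468.0, -34.2, 309.4]
ee_rot: [-2.147, -2.293, 0.0]
ft_force: [-0.6, -0.3, -0.8]
finger_gap: 56.0
```

>>> arm_command(
  targets="0.95 0.55 0 0 0 0;0.95 0.55 0 0 0 0;0.95 0.55 0 0 0 0;0.95 0.55 0 0 0 0;0.95 0.55 0 0 0 0",
)

```text
clock: 3.68
tcp_pos: [528.6, 88.9, 309.3]
ee_rot: [-2.147, -2.293, 0.001]
ft_force: [0.8, 0.4, -0.4]
finger_gap: 56.3
```

>>> arm_command(
  targets="0.95 0.55 0 0 0 0;0.95 0.55 0 0 0 0;0.95 0.55 0 0 0 0;0 0 0 0 0 0;0 0 0 0 0 0",
)

```text
clock: 4.1
tcp_pos: [564.3, 163.2, 308.9]
ee_rot: [-2.142, -2.296, 0.001]
ft_force: [0.2, -0.0, 0.8]
finger_gap: 56.5
```

```bash
python3 -c "
from st import *; st([575.5,184.2,300])
for n in ('top','scene'):
    a=cams.read_camera(n);cv2.imwrite(f'pics/{n}1.png',a)
a=cv2.imread('pics/scene1.png')[90:260,280:440];cv2.imwrite('pics/scene1c.png',cv2.resize(a,None,fx=3.5,fy=3.5))
"
```

```text
t 4.1 tcp [564.3 163.2 308.9] y bearing 3.97 tilt 0.07 gap 56.5 F [ 0.2 -0.   0.8] T [-0.06 -0.09 -0.01] q [ 0.03  0.5  -0.57  1.56  0.29  1.16 -0.53]
M z [-1.1e-03  4.0e-04 -1.0e+00]
tool shift /25: [0.81 0.5  0.35]
```

View pics/scene1c.png

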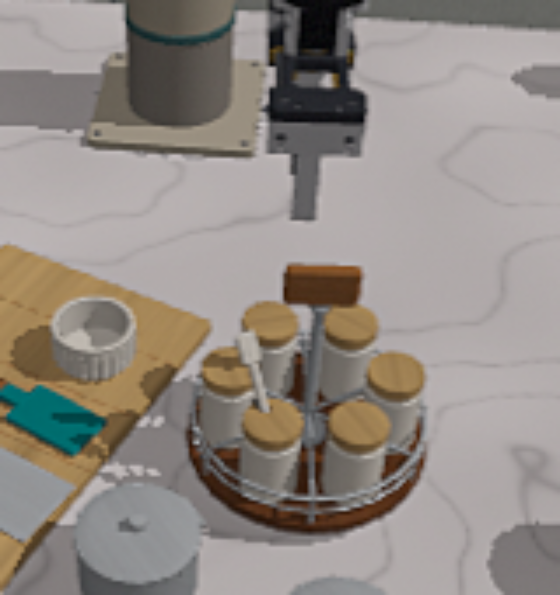

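View pics/top1.png

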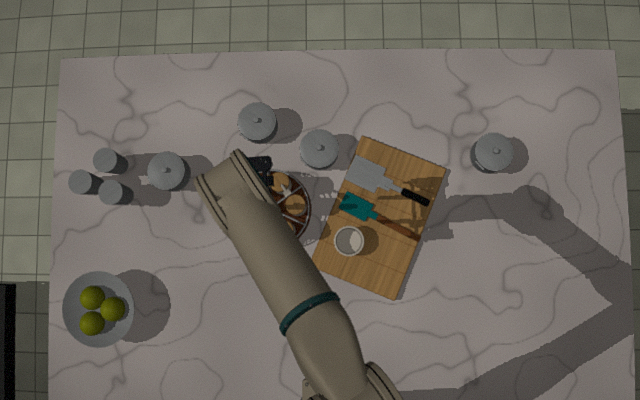

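>>> arm_command(
  targets="0.81 0.5 0 0 0 0;0 0 0.8 0 0 0;0 0 0.8 0 0 0;0 0 0.8 0 0 0;0 0 0.8 0 0 0",
)

```text
clock: 4.62
tcp_pos: [575.7, 180.6, 228.9]
ee_rot: [2.147, 2.292, -0.001]
ft_force: [0.2, -0.3, -0.8]
finger_gap: 56.4
```

>>> arm_command(
  targets="0 0 0.66 0 0 0;0 0 0 0 0 0",
)

```text
clock: 4.78
tcp_pos: [573.7, 179.4, 209.9]
ee_rot: [-2.147, -2.291, 0.01]
ft_force: [-0.7, -0.6, -0.3]
finger_gap: 56.4
```

```bash
python3 -c "
from st import *; st([575.5,184.2,212])
for n in ('scene',):
    a=cams.read_camera(n);cv2.imwrite(f'pics/{n}2.png',a)
a=cv2.imread('pics/scene2.png')[110:250,310:430];cv2.imwrite('pics/scene2c.png',cv2.resize(a,None,fx=4.2,fy=4.2))
"
```

```text
t 4.7833 tcp [573.7 179.4 209.9] y bearing 3.74 tilt 0.39 gap 56.4 F [-0.7 -0.6 -0.3] T [-0.04 -0.04  0.06] q [-0.02  0.62 -0.53  1.65  0.36  0.98 -0.62]
M z [-0.0058 -0.0036 -1.    ]
tool shift /25: [ 0.19  0.08 -0.09]
```

View pics/scene2c.png

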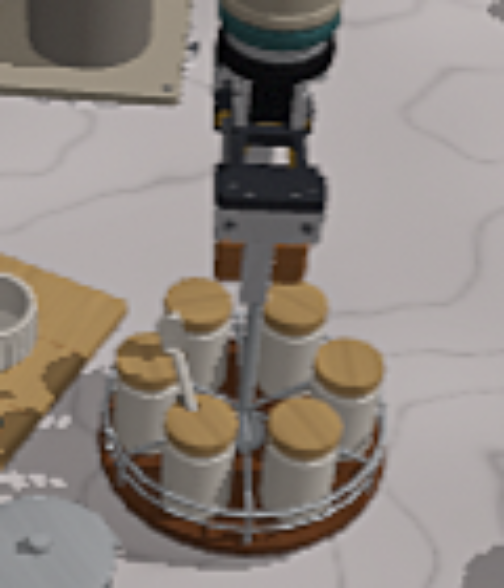

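>>> arm_command(
  targets="0.1 0 0 0 0 0;0 0 0 0 0 0",
)

```text
clock: 5.0
tcp_pos: [576.3, 185.6, 214.5]
ee_rot: [2.145, 2.294, 0.004]
ft_force: [-0.1, -0.4, 0.0]
finger_gap: 56.3
```

```bash
python3 -c "
from st import *; st([575.5,184.2,212])"
```

```text
t 5.0 tcp [576.3 185.6 214.5] y bearing 3.85 tilt 0.15 gap 56.3 F [-0.1 -0.4  0. ] T [-0.03 -0.07  0.01] q [-0.03  0.61 -0.54  1.65  0.36  0.98 -0.62]
M z [ 0.0023  0.0011 -1.    ]
tool shift /25: [-0.05 -0.04  0.1 ]
```

>>> arm_command(
  targets="-0.05 0 0.1 0 0 0;0 0 0 0 0 0;0 0 0 0 0 0;0 0 0 0 0 0;0 0 0 0 0 0",
  claw=0,
  newtons=6,
)

```text
clock: 5.42
tcp_pos: [575.7, 183.9, 210.7]
ee_rot: [2.145, 2.295, 0.0]
ft_force: [1.1, -0.4, -0.3]
finger_gap: 26.1
```

```bash
python3 -c "
from st import *; st([575.5,184.2,212])"
```

```text
t 5.4167 tcp [575.7 183.9 210.7] y bearing 3.88 tilt 0.02 gap 26.1 F [ 1.1 -0.4 -0.3] T [-0.02 -0.11 -0.03] q [-0.03  0.62 -0.53  1.65  0.36  0.97 -0.62]
M z [ 4.e-04  0.e+00 -1.e+00]
tool shift /25: [ 0.01 -0.01 -0.05]
```

>>> arm_command(
  targets="0 0 0 0 0 0;0 0 0 0 0 0;0 0 0 0 0 0;0 0 0 0 0 0;0 0 0 0 0 0",
)

```text
clock: 5.83
tcp_pos: [574.7, 183.9, 210.5]
ee_rot: [-2.144, -2.295, 0.002]
ft_force: [-4.8, -0.5, 3.3]
finger_gap: 13.8
```

```bash
python3 -c "
from st import *; st([575.5,184.2,212])"
```

```text
t 5.8333 tcp [574.7 183.9 210.5] y bearing 3.9 tilt 0.1 gap 13.8 F [-4.8 -0.5  3.3] T [-0.2   0.81 -0.01] q [-0.03  0.62 -0.53  1.65  0.36  0.97 -0.62]
M z [-1.7e-03 -5.0e-04 -1.0e+00]
tool shift /25: [ 0.01  0.03 -0.06]
```

>>> arm_command(
  targets="0 -0.05 0 0 0 0;0 0 0 0 0 0;0 0 0 0 0 0;0 0 0 0 0 0",
  newtons=25,
)

```text
clock: 6.17
tcp_pos: [574.7, 183.9, 210.5]
ee_rot: [2.145, 2.295, 0.001]
ft_force: [-1.6, 0.1, 0.4]
finger_gap: 14.0
```

```bash
python3 -c "
from st import *; st([575.5,184.2,212])"
```

```text
t 6.1667 tcp [574.7 183.9 210.5] y bearing 3.88 tilt 0.03 gap 14.0 F [-1.6  0.1  0.4] T [-0.06  0.26  0.06] q [-0.03  0.62 -0.53  1.65  0.36  0.97 -0.62]
M z [ 5.e-04  2.e-04 -1.e+00]
tool shift /25: [ 0.01  0.03 -0.06]
```

>>> arm_command(
  targets="0 0 0 0 0 0.1;0 0 0 0 0 0.2;0 0 0 0 0 0.3;0 0 0 0 0 0.3;0 0 0 0 0 0.3",
)

```text
clock: 6.58
tcp_pos: [574.6, 184.0, 210.5]
ee_rot: [2.308, 2.132, 0.001]
ft_force: [-0.3, 0.1, 0.0]
finger_gap: 13.8
```

>>> arm_command(
  targets="0 0 0 0 0 0.3;0 0 0 0 0 0.3;0 0 0 0 0 0.3;0 0 0 0 0 0.3;0 0 0 0 0 0.3",
)

```text
clock: 7.0
tcp_pos: [574.4, 183.9, 210.4]
ee_rot: [-2.49, -1.916, -0.0]
ft_force: [-0.7, 0.1, 0.4]
finger_gap: 13.6
```

```bash
python3 -c "
from st import *; st([574.6,183.9,210.5])"
```

```text
t 7.0 tcp [574.4 183.9 210.4] y bearing -14.85 tilt 0.01 gap 13.6 F [-0.7  0.1  0.4] T [0.02 0.28 0.04] q [-0.08  0.6  -0.45  1.66  0.3   0.95 -0.89]
M z [-1.e-04  1.e-04 -1.e+00]
tool shift /25: [ 0.    0.01 -0.  ]
```

>>> arm_command(
  targets="0 0 0 0 0 0.35;0 0 0 0 0 0.35;0 0 0 0 0 0.35;0 0 0 0 0 0.35;0 0 0 0 0 0.35",
)

```text
clock: 7.42
tcp_pos: [574.2, 184.0, 210.5]
ee_rot: [-2.677, -1.644, 0.0]
ft_force: [-1.6, 0.4, 1.2]
finger_gap: 13.6
```

>>> arm_command(
  targets="0 0 0 0 0 0.35;0 0 0 0 0 0.35;0 0 0 0 0 0.35;0 0 0 0 0 0.35;0 0 0 0 0 0.35",
)

```text
clock: 7.83
tcp_pos: [574.0, 184.1, 210.5]
ee_rot: [-2.834, -1.354, 0.001]
ft_force: [-2.4, 1.1, 1.2]
finger_gap: 13.7
```

>>> arm_command(
  targets="0 0 0 0 0 0.35;0 0 0 0 0 0.35;0 0 0 0 0 0.35;0 0 0 0 0 0.35;0 0 0 0 0 0.35",
)

```text
clock: 8.25
tcp_pos: [573.9, 184.3, 210.5]
ee_rot: [-2.96, -1.05, 0.001]
ft_force: [-2.6, 1.0, 0.7]
finger_gap: 14.4
```

```bash
python3 -c "
from st import *; st([574.6,183.9,210.5])
for n in ('scene','top'):
    a=cams.read_camera(n);cv2.imwrite(f'pics/{n}3.png',a)
a=cv2.imread('pics/scene3.png')[110:250,280:430];cv2.imwrite('pics/scene3c.png',cv2.resize(a,None,fx=4.2,fy=4.2,interpolation=2))
a=cv2.imread('pics/top3.png')[120:270,215:385];cv2.imwrite('pics/top3c.png',cv2.resize(a,None,fx=4,fy=4,interpolation=2))
"
```

```text
t 8.25 tcp [573.9 184.3 210.5] y bearing -50.94 tilt 0.05 gap 14.4 F [-2.6  1.   0.7] T [0.12 0.48 0.07] q [-0.19  0.58 -0.27  1.66  0.19  0.93 -1.42]
M z [-8.e-04  3.e-04 -1.e+00]
tool shift /25: [ 0.01  0.03 -0.  ]
```

View pics/scene3c.png

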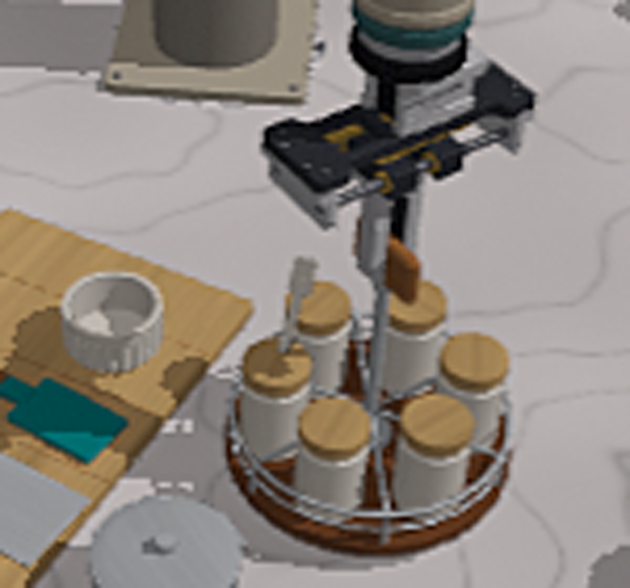

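View pics/top3c.png

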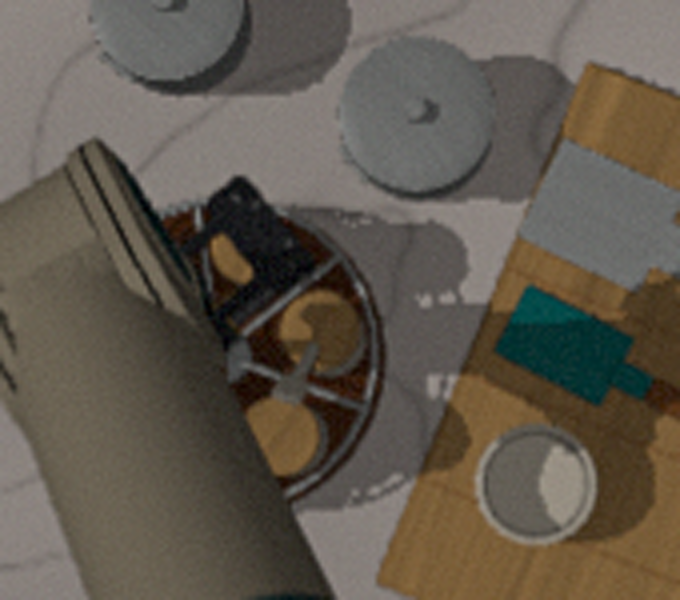

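>>> arm_command(
  targets="0 -0.02 0 0 0 0.35;0 0 0 0 0 0.35;0 0 0 0 0 0.35;0 0 0 0 0 0.35;0 0 0 0 0 0.35",
)

```text
clock: 8.77
tcp_pos: [573.8, 184.5, 210.5]
ee_rot: [-3.054, -0.737, 0.001]
ft_force: [-2.7, 0.6, 0.2]
finger_gap: 14.0
```

>>> arm_command(
  targets="0 0 0 0 0 0.35;0 0 0 0 0 0.35;0 0 0 0 0 0.35;0 0 0 0 0 0.35;0 0 0 0 0 0.35",
)

```text
clock: 9.18
tcp_pos: [573.7, 184.6, 210.5]
ee_rot: [-3.114, -0.413, 0.001]
ft_force: [-2.1, 0.4, 1.0]
finger_gap: 13.7
```

>>> arm_command(
  targets="0 0 0 0 0 0.35;0 0 0 0 0 0.3;0 0 0 0 0 0.2;0 0 0 0 0 0.1;0 0 0 0 0 0",
)

```text
clock: 9.6
tcp_pos: [573.7, 184.7, 210.5]
ee_rot: [-3.132, -0.237, 0.001]
ft_force: [-3.2, 2.3, 0.7]
finger_gap: 13.8
```

>>> arm_command(
  targets="0 0 0 0 0 0.1;0 0 0 0 0 0.1;0 0 0 0 0 0.1;0 0 0 0 0 0;0 0 0 0 0 0",
)

```text
clock: 10.02
tcp_pos: [573.7, 184.7, 210.5]
ee_rot: [-3.136, -0.18, 0.001]
ft_force: [-3.7, 3.6, 0.9]
finger_gap: 14.0
```

```bash
python3 -c "
from st import *; st([574.6,183.9,210.5])
for n in ('scene','top'):
    a=cams.read_camera(n);cv2.imwrite(f'pics/{n}4.png',a)
a=cv2.imread('pics/scene4.png')[110:250,280:430];cv2.imwrite('pics/scene4c.png',cv2.resize(a,None,fx=4.2,fy=4.2,interpolation=2))
a=cv2.imread('pics/top4.png')[120:270,215:385];cv2.imwrite('pics/top4c.png',cv2.resize(a,None,fx=4,fy=4,interpolation=2))
"
```

```text
t 10.0167 tcp [573.7 184.7 210.5] y bearing -83.41 tilt 0.05 gap 14.0 F [-3.7  3.6  0.9] T [ 0.63  0.96 -0.04] q [-0.28  0.57 -0.12  1.66  0.08  0.91 -1.89]
M z [-7.e-04  5.e-04 -1.e+00]
tool shift /25: [ 0.03  0.04 -0.  ]
```

View pics/scene4c.png

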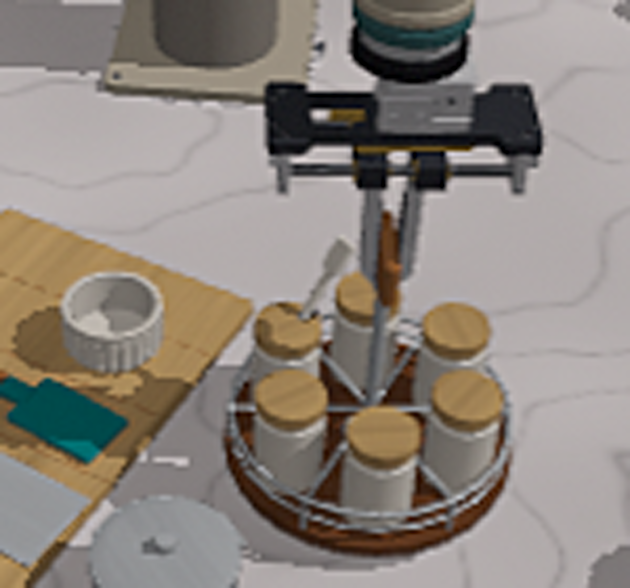

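View pics/top4c.png

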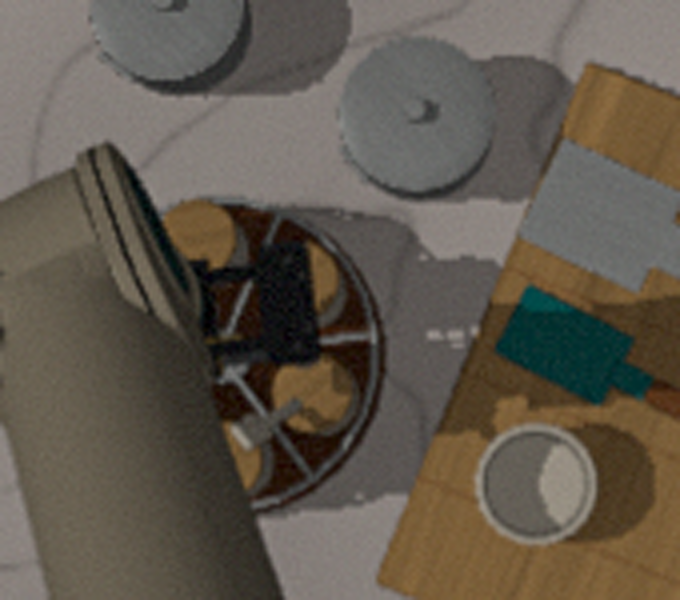

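Run:
```python
from h import *
C=np.array([575.4,184.4])
top=cv2.imread("pics/top4.png"); y0,x0=195,265
sub=cv2.resize(top[y0:y0+50,x0:x0+110],None,fx=7,fy=7,interpolation=cv2.INTER_CUBIC)
sm=cv2.bilateralFilter(cv2.GaussianBlur(sub,(0,0),5),9,30,9);hsv=cv2.cvtColor(sm,cv2.COLOR_BGR2HSV)
m=cv2.inRange(hsv,(14,85,45),(24,255,255));m[:,310:]=0
m=cv2.morphologyEx(m,cv2.MORPH_OPEN,cv2.getStructuringElement(2,(31,31)))
vis=sub.copy()
cs=[c for c in cv2.findContours(m,0,1)[0]]
for c in cs: print(cv2.contourArea(c),cv2.boundingRect(c))
c=max(cs,key=cv2.contourArea);h=cv2.convexHull(c);cv2.drawContours(vis,[c],-1,(0,255,0),1)
for (x,y),nm in ((cv2.fitEllipse(h)[0],'ell'),(cv2.minEnclosingCircle(h)[0],'mec')):
    p=(x/7+x0-3/7,y/7+y0-3/7);w=ray("top",[p],115)[0,:2];d=w-C
    print(nm,np.round(p,2),w,np.hypot(*d),np.degrees(np.arctan2(d[1],d[0])))
e=cv2.fitEllipse(h);print(np.array(e[1])/7);cv2.ellipse(vis,e,(0,0,255),1)
# expected lid at bearing -112.6
for b,col in((-112.7,(255,0,0)),):
    a=np.radians(b);cc=C+74*np.array([np.cos(a),np.sin(a)]);th=np.linspace(0,6.28,60)
    q=proj("top",[[cc[0]+26.5*np.cos(t),cc[1]+26.5*np.sin(t),115] for t in th]);cv2.polylines(vis,[np.int32((q-[x0,y0])*7+3)],True,col,1)
# ramekin
g=cv2.GaussianBlur(cv2.cvtColor(sub,cv2.COLOR_BGR2GRAY),(0,0),3)
full=cv2.resize(cv2.imread("pics/top0.png")[215:270,320:380],None,fx=7,fy=7,interpolation=2)
g=cv2.GaussianBlur(cv2.cvtColor(full,cv2.COLOR_BGR2GRAY),(0,0),3)
for r in cv2.HoughCircles(g,cv2.HOUGH_GRADIENT,1,300,param1=60,param2=20,minRadius=75,maxRadius=120)[0]:
    p=(r[0]/7+320-3/7,r[1]/7+215-3/7);w=ray("top",[p],64)[0,:2];d=w-C;print("ram",p,r[2]/7,w,np.hypot(*d),np.degrees(np.arctan2(d[1],d[0])))
rim=cv2.inRange(cv2.cvtColor(cv2.GaussianBlur(full,(0,0),4),cv2.COLOR_BGR2HSV),(0,0,60),(180,62,255)); rim=cv2.morphologyEx(rim,2,np.ones((15,15)))
for c in cv2.findContours(rim,0,1)[0]:
    if cv2.contourArea(c)>8000:
        e=cv2.fitEllipse(cv2.convexHull(c));p=(e[0][0]/7+320-3/7,e[0][1]/7+215-3/7);w=ray("top",[p],64)[0,:2];d=w-C;print("ram ell",p,np.array(e[1])/7,w,np.hypot(*d),np.degrees(np.arctan2(d[1],d[0])))
        cv2.ellipse(full,e,(0,0,255),1)
vis=np.hstack([vis,np.zeros((350,10,3),np.uint8)])
cv2.imwrite("pics/v4.png",vis);cv2.imwrite("pics/v4r.png",full)
```

```text
3166.0 (52, 256, 60, 77)
14597.5 (120, 94, 153, 144)
488.5 (198, 0, 34, 20)
ell [292.4  217.79] [545.67486399 116.36287103] 74.24711865874039 -113.60031485840082
mec [292.42 217.42] [546.6444612  116.31071283] 73.91232670162093 -112.89535685847845
[20.80517578 21.68217904]
ram (np.float32(349.35715), np.float32(240.7857)) 14.285714 [484.82665483 -33.03485723] 235.54500205046904 -112.61436111068082
ram ell (348.68379865373885, 240.5894753592355) [29.97674125 30.32792882] [485.37186625 -31.22635272] 233.66597710152348 -112.66147115477126
```

View pics/v4.png

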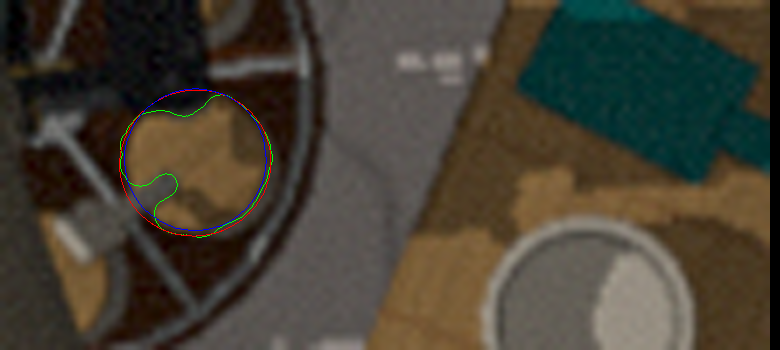

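View pics/v4r.png

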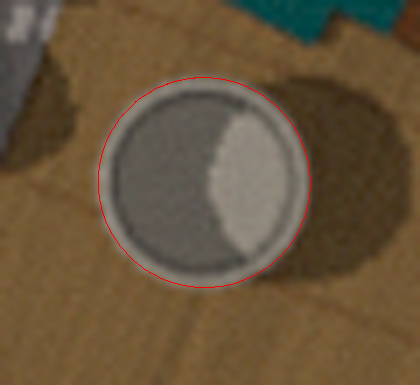

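Run:
```python
from h import *
from scipy.optimize import least_squares
def run(fn):
    y0,x0=160,285;im=cv2.imread(fn)[y0:y0+90,x0:x0+130]
    sub=cv2.resize(im,None,fx=6,fy=6,interpolation=2);sm=cv2.GaussianBlur(sub,(0,0),3);hsv=cv2.cvtColor(sm,cv2.COLOR_BGR2HSV)
    m=cv2.inRange(hsv,(14,85,90),(24,255,255));m=cv2.morphologyEx(m,2,cv2.getStructuringElement(2,(19,19)))
    vis=sub.copy();P=[]
    for c in cv2.findContours(m,0,1)[0]:
        x,y,w,h=cv2.boundingRect(c)
        if 500<cv2.contourArea(c)<9000 and x>150:
            e=cv2.fitEllipse(cv2.convexHull(c));cv2.ellipse(vis,e,(0,0,255),1)
            P.append([e[0][0]/6+x0-.42,e[0][1]/6+y0-.42]); print(np.round(P[-1],1),np.round(np.array(e[1])/6,1))
    W=ray("scene",P,112)[:,:2];print(np.round(W,1))
    cv2.imwrite(fn.replace('.png','v.png'),vis)
    f=least_squares(lambda q:np.hypot(*(W-q).T)-74,W.mean(0),loss='soft_l1');d=W-f.x
    print(f.x,np.round(f.fun,1),np.round(np.degrees(np.arctan2(d[:,1],d[:,0])),1))
run("pics/scene0.png");run("pics/scene4.png")
```

```text
[382.1 211. ] [14.1 18.1]
[357.7 210.6] [14.2 17.3]
[392.8 196.6] [12.4 16.8]
[344.6 195.6] [12.8 15.3]
[379.8 182.4] [12.4 15.6]
[356.9 181.8] [12.  15.7]
[[636.  228.3]
 [643.4 155.5]
 [570.2 260.1]
 [584.1 110.7]
 [509.3 218.4]
 [515.5 144.9]]
[575.95058848 185.74462467] [-0.4 -0.1  0.5  1.4  0.2 -1. ] [  35.3  -24.1   94.4  -83.8  153.9 -146. ]
[371.2 213.1] [14.4 18.3]
[390.9 204.7] [13.9 17.5]
[348.9 204.5] [14.3 18. ]
[388.2 188.2] [12.8 16. ]
[348.1 188.2] [12.9 15.8]
[364.5 180. ] [ 9.1 11. ]
[[648.7 196.2]
 [606.3 254.3]
 [621.1 127.4]
 [533.4 245.5]
 [548.9 118.8]
 [503.6 168.7]]
[575.99682529 186.39194411] [-0.7  0.3  0.3 -1.1 -1.2  0.5] [   7.7   65.9  -52.6  125.8 -111.9 -166.3]
```

View pics/scene4v.png

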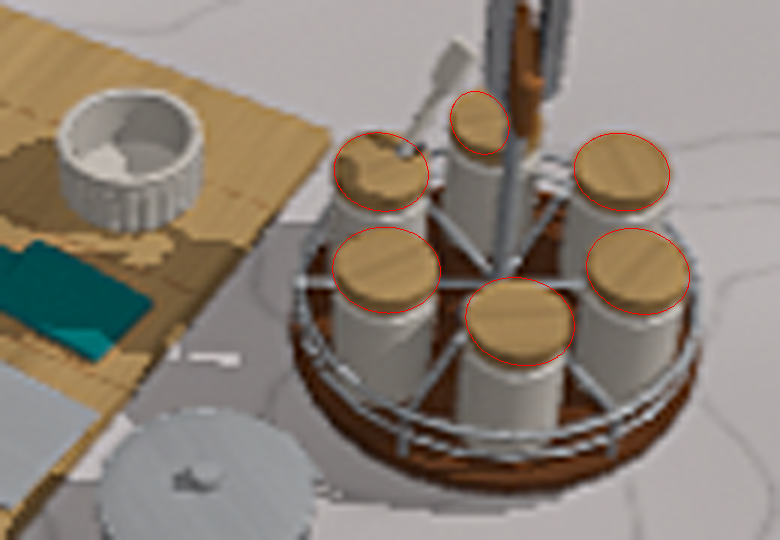

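>>> arm_command(
  targets="-0.03 -0.03 0 0 0 0;0 0 0 0 0 0;0 0 0 0 0 0;0 0 0 0 0 0;0 0 0 0 0 0",
  newtons=30,
)

```text
clock: 10.53
tcp_pos: [573.6, 184.8, 210.5]
ee_rot: [3.136, 0.18, 0.001]
ft_force: [-0.7, 1.4, -0.4]
finger_gap: 13.6
```

```bash
python3 -c "
from st import *; st()
a=cams.read_camera('scene');cv2.imwrite('pics/scene5.png',a)
cv2.imwrite('pics/scene5c.png',cv2.resize(a[110:280,200:430],None,fx=3.4,fy=3.4,interpolation=2))
"
```

```text
t 10.5333 tcp [573.6 184.8 210.5] y bearing -83.44 tilt 0.04 gap 13.6 F [-0.7  1.4 -0.4] T [0.57 0.33 0.01] q [-0.28  0.57 -0.12  1.66  0.08  0.91 -1.89]
M z [ 7.e-04 -0.e+00 -1.e+00]
```

View pics/scene5c.png

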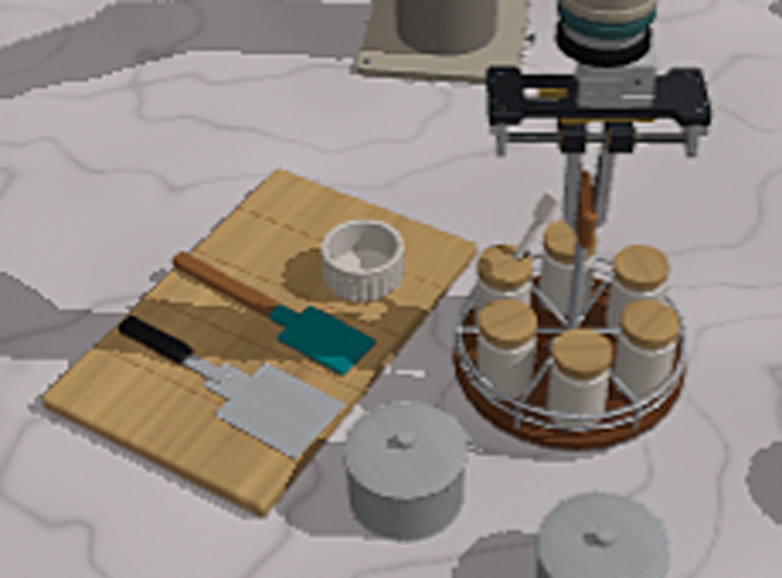

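The picture shows all six jars upright and the gripper on the wooden grip. The spoon jar (lid near 505,265 in the crop) faces the ramekin (362,260). The spatula, turner and tin have not moved, so I'm handing the job in.

```bash
python3 -c "
from workcell import env
print(env.job_done())"
```

```text
the job is handed in; nothing more can be done
None
```

I turned the carousel about 87° clockwise by its wooden grip, so the spoon jar now faces the ramekin. The arm is still holding the grip with 30 N, and I handed the job in at about 10.6 s.

- **Aim:** the ramekin lies at a bearing of −112.7° from the carousel's axis. My readings of the spoon jar disagree slightly:

| Reading | Spoon jar bearing |
|---|---|
| Turn measured at the gripper | −112.3° |
| Top camera (lid partly shaded and hidden by the spoon) | −112.9° to −113.6° |
| Scene camera, spoon jar's lid | −111.9° |
| Scene camera, pattern of the other lids | about −113° |

They average within about half a degree of the ramekin. The furthest single reading is 0.9° off.

- **Hold:** in the last state reading, the side force on the tool was under 2 N and the fingers were closed on the 14 mm grip.
- **Surroundings:** the last scene picture shows all six jars standing in their places. The ramekin, spatula, turner and tin look untouched; I checked these by eye only.

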